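# Sort the vials and tube into their holders

## Robot

A 7-joint arm with a two-finger parallel gripper is mounted at the origin on a cart in front of the work surface, level with it; the furniture and walls round the work are solid. World frame = base frame: x ahead of the robot, y to its left, z up, the work surface at z = 0. Lengths are in m, angles in degrees, forces in N, time in s.
With the tool pointing down it reaches from about 0.425 to 0.925 m from the base axis. Payload 6.8 kg.
Tool frame: the origin (TCP) lies between the finger pads; the fingertips stand 25 mm ahead of it and the grasp point (between the pads) lies 6 mm ahead of it; z points along the fingers, y is the line along which they close (so a half turn about z gives the same grasp; the last joint's range is limited). The gripper opens to 88 mm and grips with 3 to 60 N. Pads are 20 mm wide; open, the fingers measure 115 mm over their backs; the gripper's body (75 mm by 178 mm) begins 61 mm behind the grasp point.
Start: joints at [-74.605, 27.33, 1.283, 89.118, -0.659, 63.558, -4.761], TCP at [0.248, 0.628, 0.248] pointing down, gripper open.
Joint ranges: [-169.35, 169.35], [-19.33, 120.38], [-80.79, 83.38], [13.8, 139.57], [-78.32, 258.32], [9.67, 109.79], [-169.56, 169.56]. Speed limits (degrees/s): [136.94, 136.94, 180, 180, 180, 180, 180].

## Interface

Orientations are given as [roll, pitch, yaw] about the fixed x, y, z axes, in that order (R = Rz(yaw) Ry(pitch) Rx(roll)).
In Python, from workcell import arm, jaws, planner, viewer, job gives the robot as it stands. The module is installed in compiled form; this text tells all that it offers. Calls block until the motion is done:
- arm.movep(position, orientation): joint-space move of the TCP to a pose.
- arm.move_linear(position, orientation=None, max_speed=0.15): straight line of the TCP; orientation=None keeps the orientation; max_speed is the mean speed in m/s.
- arm.movej(angles): joint-space move.
- jaws.grip(opening, grasp_force=None): opening from 0.0 (shut) to 1.0 (fully open); grasp_force is the grip in N (None keeps the last); returns when the fingers have stopped.
- arm.wait(seconds).
- planner.inverse_kinematics(position, orientation): joint angles nearest the present ones, or None.
- arm.read_state(): the state.
- viewer.get_image(name): name is "scene" or "top" or "wrist"; returns a dict with "image" (400x640x3 uint8, red, green, blue), "intrinsics" (3x3 intrinsics, pixels), "R" (3x3) and "t" (3): a world point X has camera coordinates R X + t. Camera axes: x right, y down, z forward; pixel columns grow to the right and rows downward; lengths in m; the calibration is good to about 2 mm. A picture is of the moment at which its call begins. There is no depth.
A pose or a line that the arm cannot do raises arm.IKError and nothing moves.
- job.job_done(): hands the job in; it is judged then, once.
The state is a dict: "clock": time; "joint_pos": joint angles; "qd": joint speeds; "joint_torque": joint torques, N m; "position": TCP position; "tcp_rot": TCP orientation; "wrist_force": force on the tool from outside, world axes, zero at the start; "ft_torque": the same for the moment, N m; "width": opening from 0.0 (shut) to 1.0 (fully open); "finger_force": force on a finger pad.
Only numpy, scipy, OpenCV 4.12 (cv2) and the standard library are available. Lean on these libraries where they do the work, as an engineer would, in place of code of your own. Each camera call takes 0.05 s, during which the arm holds its last target. There are 200 camera calls.

## Task

Sort the three samples that were left on the right of the desk into the holders on the left: stand the vial with the red cap in the red holder and the vial with the green cap in the green holder, and lay the blood tube that lies loose on the desk beside them (not one from the rack or the mixer) in the blue V-shaped cradle. Each must end properly seated in its holder (the tube about centred, either way round), let go and at rest. Do not shift the rubber stamp or the timer that stand nearby.

Things in the scene. Friction and masses are not known exactly. Their poses are not given: they have to be found in the camera images.
- red_vial_mid (a point): amber glass vial with a red screw cap and a pale pink label, standing upright, 26 mm diameter, 60 mm tall overall (straight body 49 mm high, grip it there). The point is its centre, 30 mm above its underside; z points up along its axis.
- green_vial_mid (a point): amber glass vial with a green screw cap and a pale green label, standing upright, 26 mm diameter, 60 mm tall overall (straight body 49 mm high, grip it there). The point is its centre, 30 mm above its underside; z points up along its axis.
- tube_mid (a point): capped blood tube lying flat on the desk: violet cap, pink body, 80 mm long, 18 mm thick, round (it can roll). The point is its centre, 9 mm above the desk; y runs along the tube. To the left of the three samples stand a roller mixer and a full tube rack, fixed, about 0.1 m tall: travel at least 0.11 m above the desk with whatever hangs lowest.
- red_holder_pocket (a point): low square red plastic pad fixed to the desk, 70 x 70 mm, 12 mm high, with one round pocket of 46 mm diameter, 8 mm deep, in its middle. The point is the centre of the pocket's floor, 4 mm above the desk; a vial standing in the pocket has its centre 30 mm above this point.
- green_holder_pocket (a point): low square green plastic pad fixed to the desk, 70 x 70 mm, 12 mm high, with one round pocket of 46 mm diameter, 8 mm deep, in its middle. The point is the centre of the pocket's floor, 4 mm above the desk; a vial standing in the pocket has its centre 30 mm above this point.
- tube_cradle_seat (a point): blue plastic cradle fixed to the desk: base plate 84 x 60 mm, 4 mm thick, with two upright V saddles (45 degree limbs, each 10 mm thick along x, centred at x = +-27 mm), so that the 44 mm between them is open for fingers. Valley line 12 mm above the desk, V tips 32 mm above the desk and about 40 mm apart. x runs along the valley, in which the tube lies. The point is where the centre of a seated tube comes to lie, 24.6 mm above the desk.
- stamp: wooden rubber stamp standing on the desk, 46 x 52 mm base, 68 mm tall with a turned knob 24 mm thick; bystander, loose, not to be shifted. Origin: centre of its underside.
- bench_timer: small white bench timer with three round keys lying on the desk, 65 x 65 x 20 mm; bystander, loose, not to be shifted. Origin: centre of its underside. To the left of it and of the holders stands a tall analyser cabinet (beyond about y = 0.3 m).
Things that resemble listed ones, but are neither listed nor needed, are in the scene too. Leave any purple or yellow look-alike of the part that bears red_vial_mid alone. Leave any turquoise look-alike of the part that bears tube_mid alone.

How it is judged:
By the outcome, as a careful person would: the job done as asked, in the order asked, and still so for the second after the job is handed in, with the robot touching nothing.
It also fails if it takes over 83 s, if anything falls off the work surface, if the arm or the gripper's body presses on something with over 40 N, if the wrist force passes 120 N, or if a joint passes its speed limit or range.

## Working session

There is one attempt and no reset: what is moved stays moved. The work goes in short steps, each a Python script; the robot and the scene stay as the last script left them, time stands still between calls to the robot, and variables do not carry over. Pictures are saved under pics/ and viewed, at most 14 in all, crops included, and the job is handed in when it is done.

```bash
mkdir -p pics; cat > h.py <<'E'
import numpy as np, cv2
from workcell import arm, jaws, planner, viewer, job
def shot(n,f=None):
    d=viewer.get_image(n)
    if f: cv2.imwrite('pics/'+f,cv2.cvtColor(d['image'],cv2.COLOR_RGB2BGR))
    return d
def ray(d,u,v,z):
    K,R,t=map(np.array,(d['intrinsics'],d['R'],d['t']))
    c=-R.T@t; w=R.T@np.linalg.solve(K,[u,v,1.]); return c+w*(z-c[2])/w[2]
E
python3 - <<'E'
from h import *
import pickle
for n in('scene','top'):
    d=shot(n,n+'0.png'); pickle.dump(d,open(n+'0.pkl','wb'))
    R=np.array(d['R']);print(n,-R.T@np.array(d['t']),R[2],d['intrinsics'][0])
s=arm.read_state();print(s['position'],s['tcp_rot'],s['clock'],s['wrist_force'])
E
```

```text
scene [-0.33851793 -0.80986222  1.03744394] [ 0.56666902  0.46018119 -0.68346141] [494.66373787   0.         324.29945552]
top [ 0.35509072 -0.15809367  1.36645873] [ 0.08513916  0.01991193 -0.99617009] [429.40324641   0.         325.77102698]
[0.24817766 0.62719321 0.24680849] [-1.79907952e+02  5.71789462e-03  1.58413954e+02] 0.1 [-0.19700837 -0.10476042  0.00506601]
```

View pics/scene0.png

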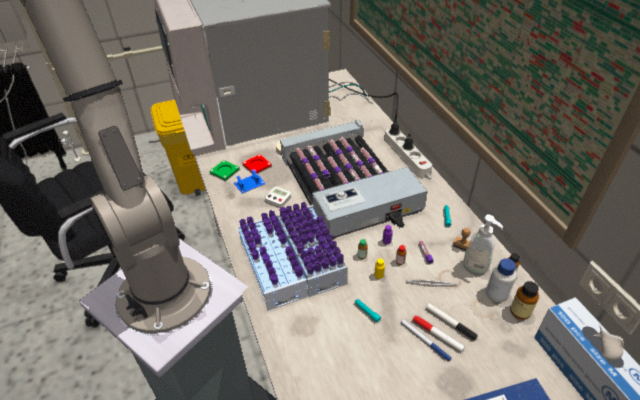

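View pics/top0.png

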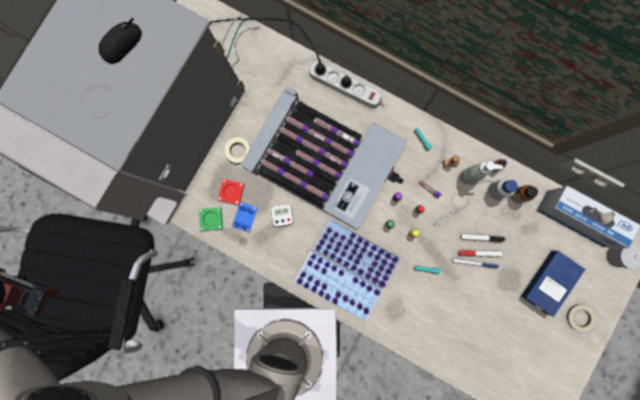

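The scene view shows the green vial at about (363,247), the red vial at (401,255) and the tube at (427,251). In the top view the green vial is at (390,224), red at (420,209) and the tube at (430,188). The holders there are red (231,191), green (211,219) and blue (245,217), with the timer at (282,215) and the stamp at (452,161).

```bash
cat > m.py <<'E'
from h import *
import pickle
T=pickle.load(open('top0.pkl','rb'));S=pickle.load(open('scene0.pkl','rb'))
def blob(d,c,win,r=20):
    h=cv2.cvtColor(d['image'],cv2.COLOR_RGB2HSV).astype(int);H,s,v=h[...,0],h[...,1],h[...,2]
    m={'r':((H<8)|(H>172))&(s>150)&(v>70),'g':(H>45)&(H<85)&(s>90)&(v>40),'b':(H>100)&(H<125)&(s>150)&(v>80),
       't':((H>125)|(H<6))&(s>45)&(v>40)}[c]
    k=np.zeros(m.shape,bool);u,w=win;k[w-r:w+r,u-r:u+r]=1;m=(m&k).astype(np.uint8)
    n,l,st,ce=cv2.connectedComponentsWithStats(m);i=1+np.argmax(st[1:,4])
    ys,xs=np.nonzero(l==i);return np.c_[xs,ys],ce[i],st[i]
def tri(p,q):
    A=[];b=[]
    for d,(u,v) in((T,p),(S,q)):
        P=np.array(d['intrinsics'])@np.c_[d['R'],d['t']]
        for r,x in((0,u),(1,v)): e=x*P[2]-P[r];A.append(e[:3]);b.append(-e[3])
    return np.linalg.lstsq(np.array(A),np.array(b),rcond=None)[0]
for nm,c,p,q,z in(('redvial','r',(420,209),(401,250),.056),('greenvial','g',(390,224),(363,243),.056),('tube','t',(430,188),(427,251),.009),
  ('redH','r',(231,191),(257,162),.011),('greenH','g',(211,219),(225,170),.011),('cradle','b',(245,217),(250,181),.012)):
    rr=20 if 'H' in nm or nm=='cradle' else 14
    P,a,sa=blob(T,c,p,rr);Q,b,sb=blob(S,c,q,rr)
    print(nm,a.round(1),sa[2:],b.round(1),sb[2:],'top',ray(T,*a,z).round(4),'sc',ray(S,*b,z).round(4),'tri',tri(a,b).round(4),end=' ')
    W=np.array([ray(T,*x,z)[:2] for x in P]);(cc,wh,an)=cv2.minAreaRect((W*1000).astype(np.float32));print('rect',np.round(cc),np.round(wh),round(an,1))
E
python3 m.py
python3 - <<'E'
import cv2,numpy as np
a=cv2.imread('pics/top0.png');f=lambda x,y:cv2.resize(a[y:y+75,x:x+100],None,fx=4,fy=4,interpolation=cv2.INTER_CUBIC)
b=cv2.imread('pics/scene0.png');g=lambda x,y:cv2.resize(b[y:y+75,x:x+100],None,fx=4,fy=4,interpolation=cv2.INTER_CUBIC)
cv2.imwrite('pics/crop0.png',np.vstack([np.hstack([f(200,170),f(375,150)]),np.hstack([g(205,140),g(345,215)])]))
E
```

```text
redvial [420.3 208.6] [ 6  6 27] [401.6 248.2] [ 6  7 35] top [ 0.4564 -0.4199  0.056 ] sc [ 0.4532 -0.4242  0.056 ] tri [ 0.4573 -0.4216  0.0503] rect [ 457. -419.] [15. 15.] 43.7
greenvial [390.2 223.8] [ 5  5 20] [362.5 242.3] [ 6  7 34] top [ 0.411  -0.3277  0.056 ] sc [ 0.4082 -0.3309  0.056 ] tri [ 0.4115 -0.3286  0.0515] rect [ 410. -327.] [12. 12.] 88.8
tube [436.2 193.2] [ 9  7 39] [426.6 253.5] [13 23 94] top [ 0.5084 -0.4808  0.009 ] sc [ 0.5161 -0.4696  0.009 ] tri [ 0.5054 -0.4756  0.0236] rect [ 509. -479.] [30. 15.] 55.0
redH [230.3 191.3] [ 24  23 398] [256.7 163.2] [ 28  18 298] top [0.5212 0.1734 0.011 ] sc [0.5181 0.1707 0.011 ] tri [0.5216 0.1745 0.0069] rect [521. 173.] [67. 67.] 76.6
greenH [210.2 218.7] [ 22  22 418] [224.2 169.6] [ 29  19 335] top [0.4343 0.2368 0.011 ] sc [0.4298 0.2325 0.011 ] tri [0.4346 0.2388 0.0047] rect [435. 236.] [67. 67.] 1.0
cradle [244.2 216.6] [ 22  26 376] [248.9 182.3] [ 31  22 318] top [0.4397 0.1281 0.012 ] sc [0.4326 0.1224 0.012 ] tri [0.4399 0.1304 0.0027] rect [440. 128.] [53. 77.] 71.8
```

View pics/crop0.png

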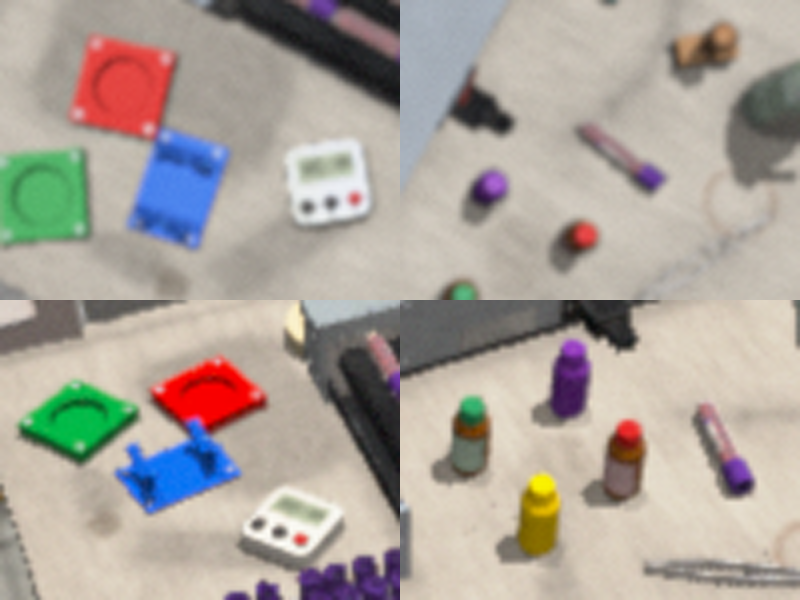

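The crops show the vials clear of each other, the cradle's long axis tilted about 18° and the tube lying diagonally with its ends at top-view (420,182) and (440,195). Next I need the outlines of the cabinet, rack and mixer for clearance.

```bash
python3 - <<'E'
import cv2,numpy as np
a=cv2.imread('pics/top0.png');b=cv2.imread('pics/scene0.png')
r=lambda i,x,y,w,h:cv2.resize(i[y:y+h,x:x+w],None,fx=2.66667,fy=2.66667,interpolation=cv2.INTER_CUBIC)
cv2.imwrite('pics/crop1.png',np.hstack([r(a,130,80,150,220),r(b,140,0,150,220)]))
E
python3 - <<'E'
from m import *
for n,d,u,v,z in(('tubeend1',T,420,182,.009),('tubeend2',T,440,195,.009),('mixer far',T,405,145,.1),('mixer near',T,355,225,.1),('rack c1',T,397,258,.1),('rack c2',T,330,222,.1),
 ('stamp',S,460,247,0),('purple',T,397,196,.056),('timer',T,282,215,.02)): print(n,ray(d,u,v,z).round(3))
s=arm.read_state();print(np.round(s['joint_pos'],1))
for p in([.165,.42,.3],[.13,.33,.4],[.11,.28,.45],[.12,.33,.5],[.1,.2,.5]):
  for yaw in(158.4,68,248): 
    q=planner.inverse_kinematics(p,[180,0,yaw]);print(p,yaw,None if q is None else np.round(q,1))
E
```

```text
redvial [420.3 208.6] [ 6  6 27] [401.6 248.2] [ 6  7 35] top [ 0.4564 -0.4199  0.056 ] sc [ 0.4532 -0.4242  0.056 ] tri [ 0.4573 -0.4216  0.0503] rect [ 457. -419.] [15. 15.] 43.7
greenvial [390.2 223.8] [ 5  5 20] [362.5 242.3] [ 6  7 34] top [ 0.411  -0.3277  0.056 ] sc [ 0.4082 -0.3309  0.056 ] tri [ 0.4115 -0.3286  0.0515] rect [ 410. -327.] [12. 12.] 88.8
tube [436.2 193.2] [ 9  7 39] [426.6 253.5] [13 23 94] top [ 0.5084 -0.4808  0.009 ] sc [ 0.5161 -0.4696  0.009 ] tri [ 0.5054 -0.4756  0.0236] rect [ 509. -479.] [30. 15.] 55.0
redH [230.3 191.3] [ 24  23 398] [256.7 163.2] [ 28  18 298] top [0.5212 0.1734 0.011 ] sc [0.5181 0.1707 0.011 ] tri [0.5216 0.1745 0.0069] rect [521. 173.] [67. 67.] 76.6
greenH [210.2 218.7] [ 22  22 418] [224.2 169.6] [ 29  19 335] top [0.4343 0.2368 0.011 ] sc [0.4298 0.2325 0.011 ] tri [0.4346 0.2388 0.0047] rect [435. 236.] [67. 67.] 1.0
cradle [244.2 216.6] [ 22  26 376] [248.9 182.3] [ 31  22 318] top [0.4397 0.1281 0.012 ] sc [0.4326 0.1224 0.012 ] tri [0.4399 0.1304 0.0027] rect [440. 128.] [53. 77.] 71.8
tubeend1 [ 0.545 -0.431  0.009]
tube
[... 484 characters left out ...]
.3]
[0.13, 0.33, 0.4] 158.4 [-77.2 -11.7  -1.1 114.8  -0.2  76.9  -9.9]
[0.13, 0.33, 0.4] 68 [ -89.9  -12.9    9.1  115.4    2.1   77.4 -103.5]
[0.13, 0.33, 0.4] 248 [-63.  -11.  -12.8 114.2  -2.5  76.6  83. ]
[0.11, 0.28, 0.45] 158.4 [-69.4 -18.3  -7.6 113.3  -2.4  84.9  -8. ]
[0.11, 0.28, 0.45] 68 [ -82.3  -19.2    1.2  113.8    0.4   85.4 -103.2]
[0.11, 0.28, 0.45] 248 [-64.6 -18.2 -10.9 113.1  -3.4  84.8  83.3]
[0.12, 0.33, 0.5] 158.4 [-78.3 -13.4  -1.4 103.9  -0.3  89.6 -11.3]
[0.12, 0.33, 0.5] 68 [ -89.2  -14.3    6.7  104.3    1.6   89.9 -104.7]
[0.12, 0.33, 0.5] 248 [-65.2 -12.8 -11.4 103.3  -2.5  89.3  81.7]
[0.1, 0.2, 0.5] 158.4 None
[0.1, 0.2, 0.5] 68 None
[0.1, 0.2, 0.5] 248 None
```

View pics/crop1.png

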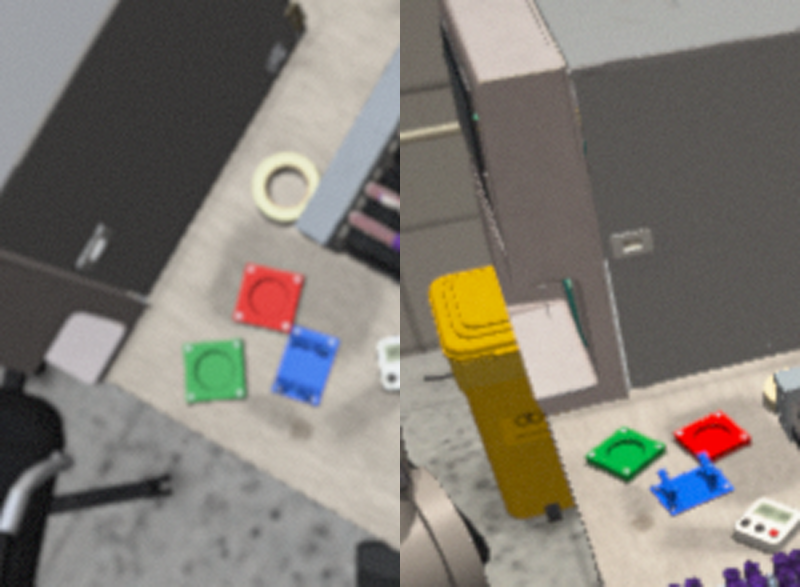

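The cabinet's near corner is at about (0.43, 0.37), so the arm must be retracted before it swings right. The right cabinet edge runs along roughly (0.83,-0.55), parallel to the tool's y axis at yaw 57. Next I retract, swing and look at the red vial from above.

```bash
python3 - <<'E'
from h import *
arm.move_linear([.165,.42,.33],max_speed=.3)
q=planner.inverse_kinematics([.13,.33,.4],[180,0,158.4]);arm.movej(q)
q=list(q);q[0]+=105;arm.movej(q)
s=arm.read_state();print(s['clock'],s['position'],s['tcp_rot'])
arm.movep([.455,-.421,.24],[180,0,57]);jaws.grip(.62,20)
s=arm.read_state();print(s['clock'],s['position'],np.round(s['joint_pos'],1))
import pickle
d=shot('wrist','w1.png');pickle.dump(d,open('w1.pkl','wb'));R=np.array(d['R']);print(-R.T@np.array(d['t']),R[2])
E
```

```text
3.6583 [ 0.28567961 -0.21036797  0.39985138] [-1.79978789e+02  1.49717328e-04  5.35163536e+01]
5.5583 [ 0.45496394 -0.42099538  0.23994618] [31.2 22.6  7.7 97.9 -3.4 59.7  7. ]
[ 0.4918269  -0.36517914  0.37660017] [-0.13380573 -0.20481134 -0.96961247]
```

View pics/w1.png

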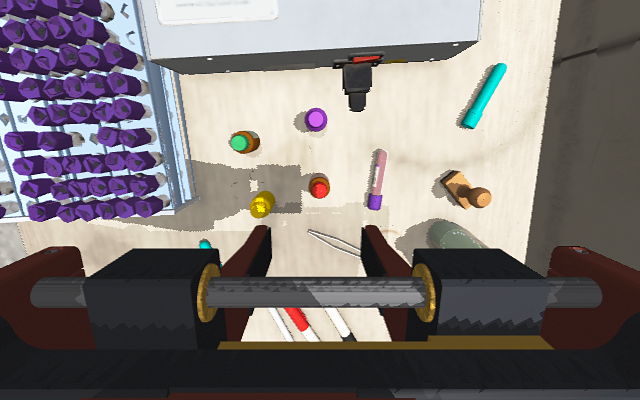

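The wrist view shows all three samples: green cap at (239,143), red cap at (319,188), and the tube from (378,150) to (375,209). The stamp is at (465,188).

```bash
sed -i '/^for nm/,$d' m.py; cat > n.py <<'E'
from m import *
W=pickle.load(open('w1.pkl','rb'))
h=cv2.cvtColor(W['image'],cv2.COLOR_RGB2HSV).astype(int);H,s,v=h[...,0],h[...,1],h[...,2]
def big(m,u0,u1,v0,v1):
    k=np.zeros(m.shape,np.uint8);k[v0:v1,u0:u1]=m[v0:v1,u0:u1];k=cv2.morphologyEx(k,cv2.MORPH_OPEN,np.ones((3,3),np.uint8))
    c=max(cv2.findContours(k,0,1)[0],key=cv2.contourArea);return c
for n,m,b in(('red',((H<4)|(H>174))&(s>200)&(v>150),(300,340,168,205)),('green',(H>55)&(H<85)&(s>100)&(v>130),(220,262,125,160))):
    c=big(m,*b);(e,ax,an)=cv2.minAreaRect(c);p=c[:,0].mean(0);print(n,np.round(e,1),np.round(ax,1),ray(W,*e,.059).round(4))
c=big(((H>120)|(H<5))&(s>40)&(v>60),360,395,140,215);e,ax,an=cv2.minAreaRect(c);B=cv2.boxPoints((e,ax,an));print('tube',np.round(e,1),np.round(ax,1),ray(W,*e,.009).round(4))
G=np.array([ray(W,*b,.012) for b in B]);print(G.round(4).tolist())
L=max((G[1]-G[0],G[2]-G[1]),key=np.linalg.norm);print(np.linalg.norm(L),np.degrees(np.arctan2(L[1],L[0])))
for n,u,v,z in(('rack top corner',193,212,.1),('mixer',155,70,.1),('soap',428,222,.0),('soapR',490,235,0)):print(n,ray(W,u,v,z).round(3))
E
python3 n.py
```

```text
red [314.5 190.5] [9. 3.] [ 0.4539 -0.4206  0.059 ]
green [238.5 143. ] [14. 15.] [ 0.413  -0.3307  0.059 ]
tube [376.9 179.9] [13.  59.1] [ 0.5241 -0.462   0.009 ]
[[0.4935, -0.4874, 0.012], [0.54, -0.4257, 0.012], [0.5528, -0.4363, 0.012], [0.5069, -0.4987, 0.012]]
0.07729556251208744 52.946193400272264
rack top corner [ 0.343 -0.365  0.1  ]
mixer [ 0.399 -0.243  0.1  ]
soap [ 0.555 -0.555  0.   ]
soapR [ 0.619 -0.619  0.   ]
```

```bash
cat >> h.py <<'E'
def st(tag):
    s=arm.read_state();print(tag,round(s['clock'],1),np.round(s['position'],4),'w',round(s['width'],3),'ff',np.round(s['finger_force'],1),'F',np.round(s['wrist_force'],1))
def vial(xy,dst,yaw,dyaw,zg=.050,hi=.24):
    arm.movep([*xy,hi],[180,0,yaw]);arm.move_linear([*xy,zg],max_speed=.12);st('down')
    jaws.grip(0.0,20);st('grip')
    arm.move_linear([*xy,hi],max_speed=.15);st('up')
    arm.movep([*dst,hi],[180,0,dyaw]);st('over')
E
python3 - <<'E'
from n import *
print(ray(W,319,187.5,.059),ray(S,478,262,.0),ray(T,472,176,.05), ray(W,452,238,0))
p=ray(W,319,187.5,.059)[:2]
if np.hypot(*(p-[.457,-.4216]))<.008: vial(p,(.521,.173),57,57)
shot('wrist','w2.png')
E
```

```text
red [314.5 190.5] [9. 3.] [ 0.4539 -0.4206  0.059 ]
green [238.5 143. ] [14. 15.] [ 0.413  -0.3307  0.059 ]
tube [376.9 179.9] [13.  59.1] [ 0.5241 -0.462   0.009 ]
[[0.4935, -0.4874, 0.012], [0.54, -0.4257, 0.012], [0.5528, -0.4363, 0.012], [0.5069, -0.4987, 0.012]]
0.07729556251208744 52.946193400272264
rack top corner [ 0.343 -0.365  0.1  ]
mixer [ 0.399 -0.243  0.1  ]
soap [ 0.555 -0.555  0.   ]
soapR [ 0.619 -0.619  0.   ]
[ 0.46005356 -0.42046772  0.059     ] [ 0.58076816 -0.59102254  0.        ] [ 0.55574316 -0.58216193  0.05      ] [ 0.57226842 -0.59411807  0.        ]
down 7.6 [ 0.4605 -0.4208  0.0507] w 0.621 ff 0.0 F [-0.1 -0.2  0.8]
grip 8.2 [ 0.4601 -0.4205  0.0501] w 0.29 ff 20.0 F [0.1 0.3 1.3]
up 9.6 [ 0.4596 -0.4201  0.239 ] w 0.289 ff 20.0 F [-0.9  0.4 -0. ]
over 11.7 [0.5215 0.1718 0.24  ] w 0.292 ff 20.0 F [-0.1  0.4 -1.8]
```

View pics/w2.png

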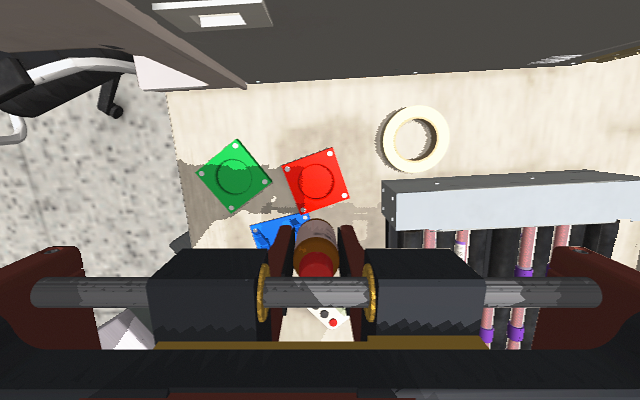

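The red vial is held, with a width of 25.6 mm. The wrist view shows the red pad centred at about (316,181) and the green pad at (234,176). I use it to refine both pad positions.

```bash
python3 - <<'E'
from h import *
import pickle
d=shot('wrist');pickle.dump(d,open('w2.pkl','wb'))
h=cv2.cvtColor(d['image'],cv2.COLOR_RGB2HSV).astype(int);H,s,v=h[...,0],h[...,1],h[...,2]
out={}
for n,m in(('red',((H<6)|(H>174))&(s>150)&(v>90)),('green',(H>50)&(H<85)&(s>100)&(v>40))):
    m[225:]=0;c=max(cv2.findContours(m.astype(np.uint8),0,1)[0],key=cv2.contourArea)
    G=np.array([ray(d,*p,.012)[:2] for p in c[:,0]],np.float32);e=cv2.minAreaRect(G*1000);print(n,e);out[n]=np.array(e[0])/1000
np.save('hold.npy',np.array([out['red'],out['green']]))
p=out['red']
if np.hypot(*(p-[.521,.173]))<.01:
    arm.move_linear([*p,.12],max_speed=.2);arm.move_linear([*p,.055],max_speed=.06);st('low')
    jaws.grip(.6);arm.wait(.2);st('open');arm.move_linear([*p,.24],max_speed=.2)
    arm.movep([.412,-.3296,.24],[180,0,57]);st('green')
E
```

```text
red ((522.2755126953125, 172.8571319580078), (70.40545654296875, 69.68628692626953), 76.88318634033203)
green ((437.0521545410156, 236.42758178710938), (71.85334777832031, 69.77076721191406), 4.301243782043457)
low 13.8 [0.5226 0.173  0.0554] w 0.293 ff 20.0 F [-0.4 -0.4 -1.6]
open 14.6 [0.5222 0.1728 0.055 ] w 0.601 ff 0.0 F [-0.3 -0.1 -0.7]
green 17.6 [ 0.4129 -0.3285  0.2399] w 0.601 ff 0.0 F [ 0.1 -0.1 -0.8]
```

```bash
python3 - <<'E'
from h import *
p=np.load('hold.npy')[1]
vial((.4125,-.330),p,57,57,zg=.052)
if .2<arm.read_state()['width']<.35:
    arm.move_linear([*p,.12],max_speed=.2);arm.move_linear([*p,.057],max_speed=.06);st('low')
    jaws.grip(.6);arm.wait(.2);st('open');arm.move_linear([*p,.24],max_speed=.2)
    arm.movep([.44,.02,.3],[180,0,57-33]);shot('wrist','w3.png')
E
```

```text
down 19.5 [ 0.4129 -0.3303  0.0526] w 0.599 ff 0.0 F [-0.3  0.4  0.2]
grip 20.1 [ 0.4126 -0.33    0.0521] w 0.291 ff 20.0 F [ 0.1 -0.2  2.5]
up 21.5 [ 0.412  -0.3297  0.2391] w 0.29 ff 20.0 F [ 0.2 -0.7 -0.9]
over 23.5 [0.4376 0.2354 0.2399] w 0.29 ff 20.0 F [-0.  -0.1 -0.4]
low 25.4 [0.4373 0.2366 0.0573] w 0.287 ff 20.0 F [-0.2  0.3 -1. ]
open 26.3 [0.4371 0.2364 0.057 ] w 0.599 ff 0.0 F [ 0.1 -0.2 -1. ]
```

View pics/w3.png

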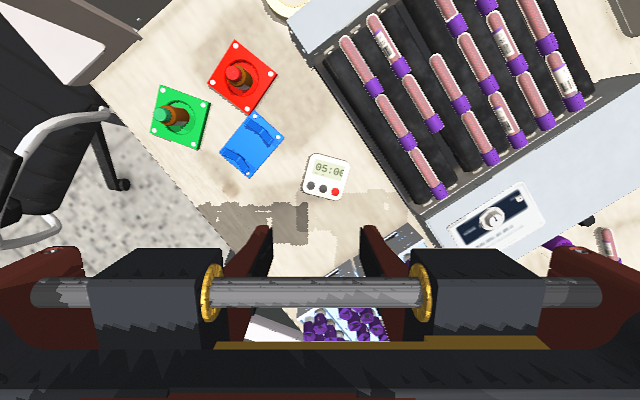

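Both vials stand in their pockets, red at about (240,78) and green at (178,117). The cradle is unobstructed at about (252,144). Next I measure the cradle and pick the tube, leaning 8° away from the soap bottle.

```bash
cat >> h.py <<'E'
from scipy.spatial.transform import Rotation as Ro
def tcp(c,yaw,p=8,off=.019):
    a=Ro.from_euler('xyz',[180,p,yaw],degrees=True).as_matrix()[:,2];return list(np.array(c)-off*a),[180,p,yaw]
E
python3 - <<'E'
from h import *
d=shot('wrist')
h=cv2.cvtColor(d['image'],cv2.COLOR_RGB2HSV).astype(int);H,s,v=h[...,0],h[...,1],h[...,2]
m=((H>98)&(H<125)&(s>140)&(v>60));m[190:]=0;m[:,:210]=0;m[:,295:]=0
c=max(cv2.findContours(m.astype(np.uint8),0,1)[0],key=cv2.contourArea)
for z in(.004,.02):
    G=np.array([ray(d,*p,z)[:2] for p in c[:,0]],np.float32);e=cv2.minAreaRect(G*1000);print(z,e)
x=(m[100:190,210:295]*255).astype(np.uint8);cv2.imwrite('pics/cr.png',cv2.resize(np.hstack([d['image'][100:190,210:295,::-1],cv2.cvtColor(x,8)]),None,fx=4,fy=4))
t=[.5241+.003,-.462+.004]
hov=tcp([*t,.22],53.5);low=tcp([*t,.0105],53.5)
arm.movep(*hov);jaws.grip(.5,15);st('hov')
arm.move_linear(low[0],max_speed=.1);st('low')
jaws.grip(0.);st('grip');arm.move_linear(hov[0],max_speed=.15);st('up')
for y in(162,-18): print(planner.inverse_kinematics(*tcp([.44,.13,.03],y)),planner.inverse_kinematics(*tcp([.44,.13,.22],y)))
E
```

```text
0.004 ((441.3257141113281, 128.39791870117188), (59.197208404541016, 83.54701232910156), 72.2209701538086)
0.02 ((443.5494689941406, 125.46237182617188), (57.00460433959961, 80.45252227783203), 72.220947265625)
hov 30.5 [ 0.5288 -0.4556  0.239 ] w 0.5 ff 0.0 F [ 0.  -1.2 -0.6]
low 32.7 [ 0.5289 -0.4561  0.0298] w 0.499 ff 0.0 F [-0.2  0.1  0.3]
grip 33.3 [ 0.5287 -0.4559  0.0294] w 0.199 ff 15.0 F [ 0.1 -1.2  0.1]
up 34.8 [ 0.5283 -0.4555  0.2377] w 0.197 ff 15.0 F [-0.6  0.1 -0.3]
[ -9.95466774  24.85652657 -21.6578833  130.10880707  36.3426692
  25.53225553   9.79519368] [ -1.78804188   5.7850766  -28.01637999 121.0066063   11.43666783
  49.01442516  35.29617981]
[ -24.00934338   28.22255037    4.11797801  121.85678496  -11.5406769
   36.85149249 -118.61277945] [ -21.85613562   11.33417975    1.366224    113.80943774   -5.97689477
   61.26919191 -125.33326016]
```

View pics/cr.png

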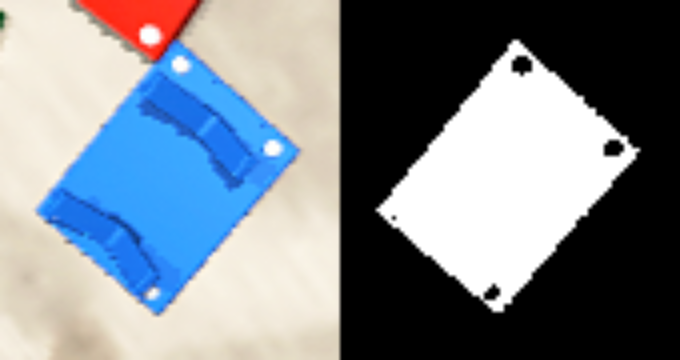

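The tube is held at 17.3 mm. The cradle outline fits its 84 x 60 plate, centred at (0.4413, 0.1284) with the valley at -17.8°. Now I place the tube.

```bash
python3 - <<'E'
from h import *
y=-17.8;u=np.array([np.cos(np.radians(y)),np.sin(np.radians(y))])
c=np.array([.4413,.1284])+.005*u
hov=tcp([*c,.22],y)
arm.movep(*hov);st('hov')
arm.move_linear(tcp([*c,.06],y)[0],max_speed=.15);shot('wrist','w4.png');st('mid')
arm.move_linear(tcp([*c,.0272],y)[0],max_speed=.04);st('low')
E
```

```text
hov 36.9 [0.449  0.1255 0.2388] w 0.2 ff 15.0 F [ 0.7 -0.1 -0.6]
mid 38.2 [0.4492 0.1262 0.0796] w 0.197 ff 15.0 F [ 0.1  0.7 -0.3]
low 39.2 [0.4487 0.1261 0.0461] w 0.196 ff 15.0 F [-0.3 -0.4  0.1]
```

View pics/w4.png

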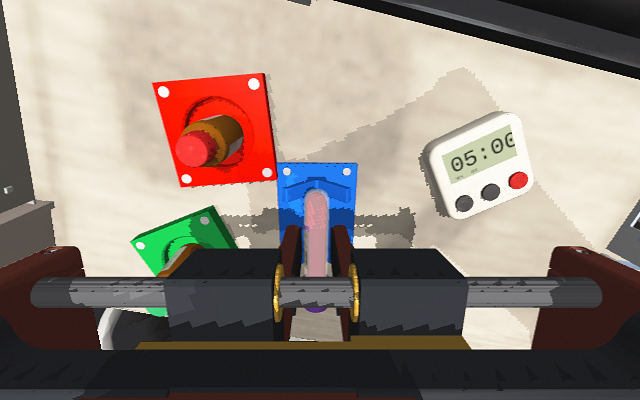

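The tube lies along the valley, centred between the V limbs at (316,200). I release it, withdraw and check.

```bash
python3 - <<'E'
from h import *
jaws.grip(.45);arm.wait(.3);st('open')
p=arm.read_state()['position'];arm.move_linear([p[0],p[1],.24],max_speed=.12)
arm.movep([.42,.03,.3],[180,0,24]);arm.wait(.3);st('view')
d=shot('wrist');a=d['image'][:,:,::-1];R=np.array(d['R']);t=np.array(d['t']);K=np.array(d['intrinsics'])
q=lambda X:(lambda w:w[:2]/w[2])(K@(R@np.array(X)+t))
c=q([.4413,.1284,.0246]);print(c.round(1))
u=np.array([np.cos(np.radians(-17.8)),np.sin(np.radians(-17.8))])
for s in(-.04,.04):print('expected end',q([.4413+s*u[0],.1284+s*u[1],.0246]).round(1))
x,y=int(c[0]),int(c[1]);x0,y0=max(x-100,0),max(y-75,0);print(x0,y0)
cv2.imwrite('pics/w5.png',cv2.resize(a[y0:y0+150,x0:x0+200],None,fx=4,fy=4,interpolation=cv2.INTER_CUBIC))
d=shot('top','top1.png')
E
```

```text
open 40.0 [0.4486 0.1261 0.046 ] w 0.45 ff 0.0 F [ 0.6 -0.6 -0.6]
view 42.9 [0.4201 0.0304 0.2996] w 0.452 ff 0.0 F [ 0.3  0.1 -0.3]
[258.6 135.3]
expected end [241.  156.6]
expected end [276.7 113.2]
158 60
```

View pics/w5.png

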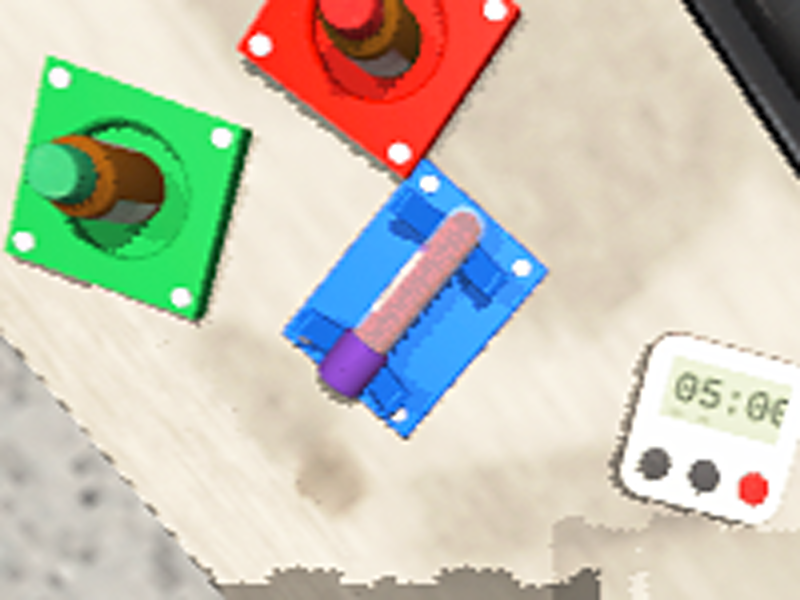

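View pics/top1.png

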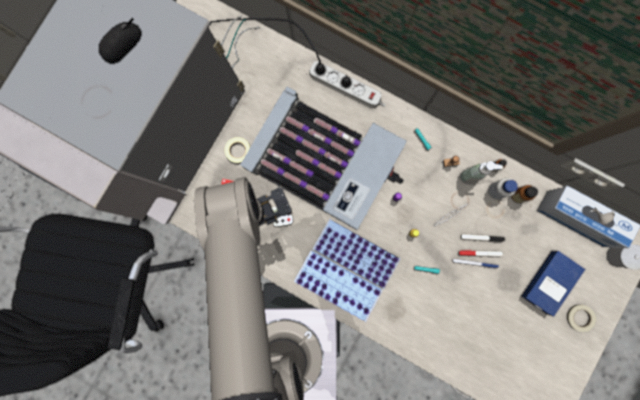

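The close view shows both vials standing in their pockets. The tube lies in both saddles, its ends within about 3 px of where a centred tube would have them. The top view shows the stamp unmoved at (452,161) and the timer still in place.

```bash
python3 -c "
from h import *
print(job.job_done())"
```

```text
the job is handed in; nothing more can be done
None
```

The red and green vials stand in their matching holders, the blood tube lies about centred in the blue cradle, the stamp and timer were not touched, and the job was handed in at about 43 s of the 83 s limit.

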